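# Load the shaker pan, cover it, slide it onto the shaker and wind the timer

## Task

Put all the heat sinks from the bench into the steel pan and put the cover on, fully down over the rim. Then, without lifting or tipping the pan, slide it from the taped outline until it stands centred and square on the dark shaker plate, and last of all wind the timer's key clockwise, a partial turn at a time, right up to its stop. Leave the circuit board, the bottle and the screwdriver where they are.

Things in the scene. Friction and masses are not known exactly. Their poses are not given: they have to be found in the camera images.
- sink1: finned aluminium heat sink, a block 60 long (x) x 32 wide (y) x 26 mm high, fins along its length; origin at the centre of its underside; two to four of these are present, lying on the bench
- sink2: finned aluminium heat sink, a block 60 long (x) x 32 wide (y) x 26 mm high, fins along its length; origin at the centre of its underside; two to four of these are present, lying on the bench
- sink3: finned aluminium heat sink, a block 60 long (x) x 32 wide (y) x 26 mm high, fins along its length; origin at the centre of its underside; two to four of these are present, lying on the bench
- sink4: finned aluminium heat sink, a block 60 long (x) x 32 wide (y) x 26 mm high, fins along its length; origin at the centre of its underside; two to four of these are present, lying on the bench
- pan: square open steel pan, 156 mm outside, 150 inside, 45 mm high, floor 3 mm thick; origin at the centre of its underside. A level flat black handle, 20 mm wide (y), sticks out of the middle of its -x side (towards the robot), from 78 to 141 mm from the origin, its underside 28 and top 38 mm above the bench. About 0.55 kg empty
- cover: square aluminium cover, 170 mm, with a downturned skirt 12 mm deep (164 mm inside) that goes round the pan's rim; starts skirt down on the bench. Origin: centre of the skirt's lower edge; top face 15 mm above it. Black strap handle on its middle: a bar 70 long (x), 14 wide, 32 to 46 mm above the origin. When seated its origin is 33 mm above the pan's
- mark: loading position: open square outline of white tape on the bench, 190 mm; origin at its centre. The pan starts here
- plate: shaker plate: solid dark steel square, 190 mm, set flush in the bench, a screw at each corner; origin at its centre, x and y axes along its edges
- key_wing (a point): point on the axis of the timer's key, at the middle of its brass wing, 84 mm above the bench. The wing is an upright flat plate 46 long (this point's x), 8 thick (y), from 64 to 100 mm above the bench; below it stands the grey timer box, 90 x 90 x 50 mm high, with a white dial
- key (a joint): angle of the timer key, growing as the key is turned clockwise seen from above: 0 run down, 6.5 rad fully wound (a stop). It is sprung but stays where it is left; turning takes up to about 0.2 N m
- board: bystander: circuit board on a black carrier, 110 x 80 x 38 mm high, origin at the centre of its underside
- glue: bystander: small bottle, 44 mm across and 110 mm tall, origin at the centre of its underside
- driver: bystander: screwdriver lying down, origin under its middle
Not all that is in view belongs to the job. What is shaped like the cover but brown is not meant.

How it is judged:
By the outcome, as a careful person would: the job done as asked, in the order asked, and still so for the second after the job is handed in, with the robot touching nothing.
Of sink1, sink2, sink3, sink4 only 2 to 4 are there at a start; the rules pass over those that are not, and their reading is None.
At some moment in a run one of sink1, sink2, sink3, sink4, cover may be knocked a few centimetres aside while the robot is not near it.
Once in a run the grip may slacken for a moment while it holds something.
It also fails if it takes over 210 s, if anything falls off the work surface, if the arm or the gripper's body presses on something with over 40 N, if the wrist force passes 120 N, or if a joint passes its speed limit or range.

## Robot

A 7-joint arm with a two-finger parallel gripper is mounted at the origin on the work surface. World frame = base frame: x ahead of the robot, y to its left, z up, the work surface at z = 0. Lengths are in m, angles in rad, forces in N, time in s.
With the tool pointing down it reaches from about 0.4 to 0.85 m from the base axis. Payload 6.9 kg.
Tool frame: the origin (TCP) lies midway between the tips of the shut fingers; the grasp point (between the pads) lies behind it (ctrl.pinch_z is the z of the grasp point in the tool frame, in m); z points along the fingers, y is the line along which they close (so a half turn about z gives the same grasp; the last joint's range is limited). The gripper opens to 85 mm and grips with 20 to 120 N. Pads are 22 mm wide; open, the fingers measure 114 mm over their backs; the gripper's body (76 mm by 85 mm) begins 54 mm behind the grasp point. The pads swing forward as they close: fully open they stand 13 mm farther back than shut.
Start: joints at [-1.091, 0.507, -0.238, 1.5, 0.126, 1.149, -0.155], TCP at [0.229, 0.582, 0.231] pointing down, gripper open.
Joint ranges: [-3.08, 3.08], [-0.24, 2.05], [-1.43, 1.35], [0, 2.5], [-1.52, 4.66], [0.17, 1.96], [-2.89, 2.89]. Speed limits (rad/s): [2.39, 2.39, 3.14, 3.14, 3.14, 3.14, 3.14].

## Interface

Orientations are given as a unit quaternion [w, x, y, z].
In Python, from station import ctrl, get_state, vision, ticket, models gives the robot as it stands. Calls block until the motion is done:
- ctrl.movep(position, orientation): joint-space move of the TCP to a pose.
- ctrl.movel(position, frame=None, max_speed=0.15): straight line of the TCP; frame=None keeps the orientation; max_speed is the mean speed in m/s.
- ctrl.set_joints(angles): joint-space move.
- ctrl.ungrasp() and ctrl.close_gripper(force=None): open the fingers fully, or close them until they stop; force is the grip in N (None keeps the last).
- ctrl.pause(seconds).
- ctrl.ik(position, orientation): joint angles nearest the present ones, or None.
- get_state(): the state.
- vision.grab_frame(name): name is "side" or "top" or "wrist"; returns (picture, depth): 384x512x3 uint8, blue, green, red; 384x512 float32, m along the optical axis (not along the pixel's ray), 0 where there is no reading.
- vision.camera_info(name): a dict with "mtx" (3x3 intrinsics, pixels), "R" (3x3) and "t" (3): a world point X has camera coordinates R X + t; the wrist camera has in their place "hand_eye" (4x4, takes a point from camera to tool coordinates, whose origin is the TCP and whose axes are the flange's). Camera axes: x right, y down, z forward; pixel columns grow to the right and rows downward; lengths in m; the calibration is good to about 2 mm. The wrist camera is an equidistant fisheye: a pixel r from the principal point sees the ray r / f radians off the axis. A picture is of the moment at which its call begins: read the wrist's pose just before it. camera_info takes no time and is no camera call.
A pose or a line that the arm cannot do raises ctrl.Unreachable and nothing moves.
- ticket.close_job(): hands the job in; it is judged then, once.
Trained networks look in the newest picture that a camera, given by its name, has taken for a name from the list of things; names that differ only in an ending like _2 or _b are one class to them, and where a whole thing is asked for, a point or a joint stands for the part that bears it (a point fixed in the world has none). Each returns a list of dicts, best first, with "p" (0 to 1); they miss things now and then, are a little off and sometimes report something else, mostly with a low value. They report only what shows in the picture. A call takes as long as a camera call. They do not tell look-alikes from the thing itself.
- models.recognise(camera, target): "point" ([column, row] in pixels, amid what is visible of it).
- models.masks_of(camera, target): "mask" (384x512 bool, what is visible of it) and "point" ([column, row] in pixels, amid what is visible of it).
The state is a dict: "time": time; "qpos": joint angles; "qd": joint speeds; "tau": joint torques, N m; "tcp_pos": TCP position; "eef_rot": TCP orientation; "contact_force": force on the tool from outside, world axes, zero at the start; "wrist_torque": the same for the moment, N m; "width": finger opening in m; "gripper_force": force on a finger pad.
Only numpy, scipy, OpenCV 4.12 (cv2) and the standard library are available. Lean on these libraries where they do the work, as an engineer would, in place of code of your own. Each camera call takes 0.05 s, during which the arm holds its last target. There are 200 camera calls.

## Working session

There is one attempt and no reset: what is moved stays moved. The work goes in short steps, each a Python script; the robot and the scene stay as the last script left them, time stands still between calls to the robot, and variables do not carry over. Pictures are saved under pics/ and viewed, at most 14 in all, crops included, and the job is handed in when it is done.

```bash
ls; mkdir -p pics
python3 - <<'E'
from station import ctrl, get_state, vision, ticket, models
import cv2, numpy as np
for c in("top","side"):
    p,d=vision.grab_frame(c); cv2.imwrite(f"pics/{c}0.png",p); np.save(f"pics/{c}0d.npy",d)
    i=vision.camera_info(c); print(c,i["mtx"].tolist(),"pos",(-i["R"].T@i["t"]).round(3), i["R"].round(2).tolist())
    for n in["sink1","pan","cover","mark","plate","key_wing","board","glue","driver"]:
        print(n,[(np.round(r["point"]).tolist(),round(r["p"],2)) for r in models.recognise(c,n)])
print(get_state()); print(ctrl.pinch_z, vision.camera_info("wrist"))
E
```

```text
pics
top [[367.78415857911926, 0.0, 249.2855383389498], [0.0, 367.78415857911926, 188.825942802815], [0.0, 0.0, 1.0]] pos [ 0.298 -0.009  1.351] [[0.03, -1.0, 0.01], [-0.98, -0.03, -0.17], [0.17, -0.0, -0.98]]
sink1 [([226.0, 214.0], 0.71), ([259.0, 212.0], 0.53), ([340.0, 163.0], 0.48)]
pan [([284.0, 167.0], 0.61)]
cover [([355.0, 203.0], 0.8), ([364.0, 280.0], 0.56)]
mark [([297.0, 187.0], 0.72)]
plate [([209.0, 162.0], 0.8)]
key_wing [([129.0, 200.0], 0.52)]
board [([166.0, 139.0], 0.66)]
glue [([242.0, 119.0], 0.53)]
driver [([340.0, 160.0], 0.56), ([256.0, 169.0], 0.49)]
side [[471.84858460027596, 0.0, 263.7083005220432], [0.0, 471.84858460027596, 190.25068100427097], [0.0, 0.0, 1.0]] pos [-0.083 -0.739  1.2  ] [[0.78, -0.62, 0.0], [-0.48, -0.61, -0.63], [0.39, 0.5, -0.77]]
sink1 [([262.0, 220.0], 0.68), ([230.0, 194.0], 0.53), ([331.0, 226.0], 0.26)]
pan [([320.0, 203.0], 0.61)]
cover [([280.0, 354.0], 0.62), ([350.0, 289.0], 0.59)]
mark [([328.0, 225.0], 0.79)]
plate [([270.0, 156.0], 0.66)]
key_wing []
board [([257.0, 122.0], 0.57)]
glue [([324.0, 147.0], 0.7)]
driver [([371.
[... 579 characters left out ...]
act_force': array([ 0.3285275 ,  0.32957254, -0.27651227]), 'wrist_torque': array([-0.04897657, -0.00421422,  0.01277942]), 'gripper_force': 0.0, 'width': 0.08557088091937116}
-0.0187 {'mtx': array([[297.31863964,   0.        , 256.14308086],
       [  0.        , 297.31863964, 185.5180429 ],
       [  0.        ,   0.        ,   1.        ]]), 'hand_eye': array([[-7.58359621e-04, -9.48208713e-01, -3.17647071e-01,
         8.03737615e-02],
       [ 9.99999377e-01, -4.58732623e-04, -1.01806347e-03,
        -7.53963580e-04],
       [ 8.19621577e-04, -3.17647645e-01,  9.48208470e-01,
        -1.42165829e-01],
       [ 0.00000000e+00,  0.00000000e+00,  0.00000000e+00,
         1.00000000e+00]])}
```

```bash
python3 -c "
import cv2
a=cv2.imread('pics/top0.png');cv2.imwrite('pics/a1.png',cv2.resize(a[80:330,90:420],(792,600),interpolation=cv2.INTER_CUBIC))
a=cv2.imread('pics/side0.png');cv2.imwrite('pics/a2.png',cv2.resize(a,(800,600),interpolation=cv2.INTER_CUBIC))"
```

```text
(no output)
```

View pics/a1.png

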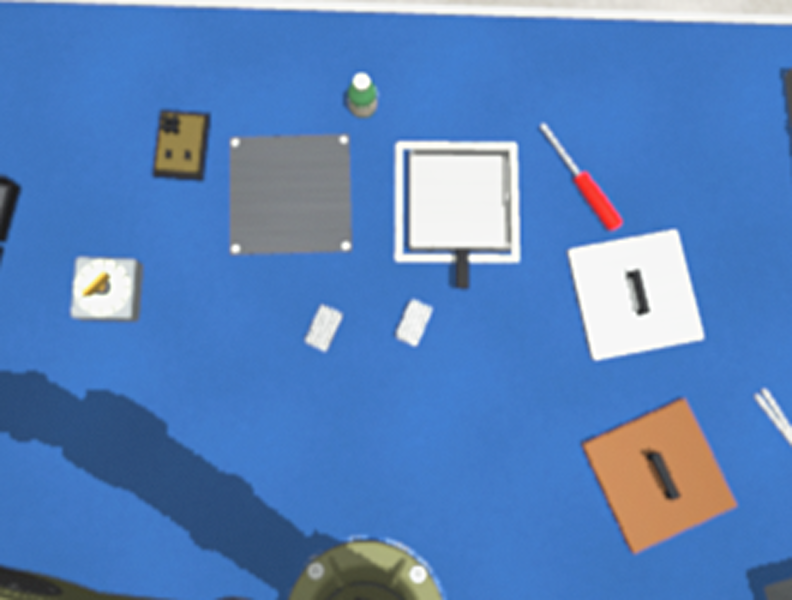

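View pics/a2.png

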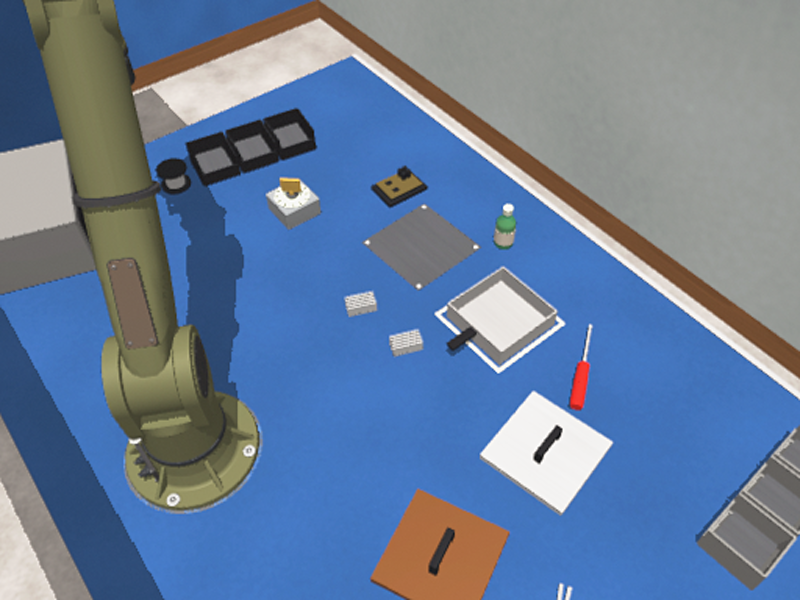

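The top view shows the two sinks at about (225,216) and (262,214). The pan is on the tape at (282,164), the plate at (211,161), and the timer at (134,200). The white cover is at (355,203), and the brown decoy at (367,278) must not be used. The driver is at (332,157), the glue at (241,119) and the board at (166,140). The look-alikes are white (355,203) vs brown (367,278) for the cover, and tape (281,164) vs dark plate (211,161) for the square. I choose the white cover and the dark plate.

```bash
cat > h.py <<'E'
from station import ctrl, get_state, vision, ticket, models
import cv2, numpy as np
from scipy.spatial.transform import Rotation as Rn
def rot(q): return Rn.from_quat(np.roll(q,-1))
def down(yaw):  # tool z down, tool x axis at angle yaw; tool y (closing) at yaw-90deg
    c,s=np.cos(yaw),np.sin(yaw)
    return np.roll(Rn.from_matrix(np.array([[c,s,0],[s,-c,0],[0,0,-1.]])).as_quat(),1)
def campose(cam):   # camera->world R,t ; call just before grab
    i=vision.camera_info(cam)
    if cam!="wrist": return i["R"].T,-i["R"].T@i["t"],i["mtx"]
    s=get_state(); T=i["hand_eye"]; R=rot(s["eef_rot"]).as_matrix()
    return R@T[:3,:3],R@T[:3,3]+s["tcp_pos"],i["mtx"]
def rays(cam,uv,K):
    uv=np.atleast_2d(np.asarray(uv,float)); x=(uv-[K[0,2],K[1,2]])/K[0,0]
    if cam=="wrist":
        r=np.linalg.norm(x,axis=1,keepdims=True)+1e-9; x=x/r*np.tan(r)
    return np.c_[x,np.ones(len(x))]
def onplane(cam,P,uv,z):
    R,t,K=P; d=rays(cam,uv,K)@R.T
    return t+d*((z-t[2])/d[:,2])[:,None]
def cloud(cam,P,depth):
    R,t,K=P; v,u=np.mgrid[:384,:512]
    return ((rays(cam,np.c_[u.ravel(),v.ravel()],K)*depth.reshape(-1,1))@R.T+t).reshape(384,512,3)
def look(cam):
    P=campose(cam); p,d=vision.grab_frame(cam); return P,p,d
def rect(xy):  # centre, long side, short side, yaw of long side
    (c,(w,h),a)=cv2.minAreaRect(np.float32(xy)*1000)
    a=np.radians(a)
    if w<h: w,h,a=h,w,a+np.pi/2
    a=(a+np.pi/2)%np.pi-np.pi/2
    return np.array(c)/1000,w,h,a
def find(cam,n,P,C,z=None,pmin=.25):
    out=[]
    for m in models.masks_of(cam,n):
        if m["p"]<pmin: continue
        k=m["mask"]; q=C[k]; v,u=np.nonzero(k)
        if z is None: xy=q[:,:2]; 
        else:
            ok=np.abs(q[:,2]-z)<.006
            if ok.sum()<8: ok[:]=True
            xy=onplane(cam,P,np.c_[u,v][ok],z)[:,:2]
        out.append((n,round(m["p"],2),np.round(m["point"]).tolist(),"zmed",np.median(q[:,2]).round(3),"zmax",q[:,2].max().round(3),rect(xy)))
    return out
E
python3 - <<'E'
from h import *
np.set_printoptions(precision=4,suppress=True)
P,p,d=look("top"); C=cloud("top",P,d)
for n,z in dict(sink1=.026,pan=.045,cover=.015,mark=0,plate=0,key_wing=None,board=None,glue=None,driver=None).items():
    for o in find("top",n,P,C,z): print(*o)
E
```

```text
sink1 0.43 [224.0, 213.0] zmed 0.016 zmax 0.034 (array([0.4299, 0.0747]), 59.70026397705078, 32.418701171875, np.float64(-0.4222852035128506))
pan 0.87 [285.0, 162.0] zmed 0.005 zmax 1.351 (array([ 0.6019, -0.1296]), 216.41903686523438, 156.38784790039062, np.float64(0.030907395093509482))
cover 0.72 [357.0, 201.0] zmed 0.016 zmax 1.351 (array([ 0.4965, -0.3986]), 172.10308837890625, 169.477294921875, np.float64(-1.3537004281586809))
cover 0.6 [364.0, 278.0] zmed 0.015 zmax 1.351 (array([ 0.2271, -0.4286]), 171.26663208007812, 170.87742614746094, np.float64(-1.132664682295316))
mark 0.76 [256.0, 161.0] zmed 0.001 zmax 0.009 (array([ 0.5934, -0.0818]), 255.36209106445312, 131.0071563720703, np.float64(0.8048339796118738))
plate 0.61 [213.0, 162.0] zmed 0.001 zmax 1.351 (array([0.6419, 0.137 ]), 189.764404296875, 187.87716674804688, np.float64(0.05856424811257677))
key_wing 0.61 [131.0, 198.0] zmed 0.091 zmax 0.104 (array([0.4768, 0.4025]), 38.28135299682617, 11.240302085876465, np.float64(-0.842106383806132))
board 0.74 [164.0, 140.0] zmed 0.019 zmax 1.351 (array([0.5181, 0.1927]), 586.2767333984375, 117.1050796508789, np.float64(0.5438245186815553))
glue 0.59 [211.0, 164.0] zmed 0.001 zmax 1.351 (array([0.5139, 0.1205]), 463.4687194824219, 199.3202667236328, np.float64(0.133301923459475))
glue 0.5 [243.0, 121.0] zmed 0.072 zmax 1.351 (array([0.5692, 0.0184]), 545.3008422851562, 46.274131774902344, np.float64(0.04234242208663197))
driver 0.58 [338.0, 161.0] zmed 0.024 zmax 1.351 (array([ 0.4655, -0.2024]), 502.3497009277344, 99.41896057128906, np.float64(-0.6599674039544059))
driver 0.27 [242.0, 121.0] zmed 0.075 zmax 1.351 (array([0.5471, 0.0185]), 500.9211120605469, 37.211891174316406, np.float64(0.03588805560893249))
```

```bash
python3 - <<'E'
from h import *
np.set_printoptions(precision=4,suppress=True)
for y in (np.pi,0,2.72,-.42):
    j=ctrl.ik([.43,.02,.25],down(y)); print(y,j)
ctrl.movep([.43,.02,.25],down(2.72 if ctrl.ik([.43,.02,.25],down(2.72)) is not None else -.42))
P,p,d=look("wrist"); C=cloud("wrist",P,d); cv2.imwrite("pics/w1.png",p)
for n,z in dict(sink1=.026,pan=.045).items():
    for o in find("wrist",n,P,C,z): print(*o)
P,p,d=look("top"); cv2.imwrite("pics/top1.png",p); C=cloud("top",P,d)
for o in find("top","sink1",P,C,.026): print(*o)
P,p,d=look("side"); cv2.imwrite("pics/side1.png",p); C=cloud("side",P,d)
for o in find("side","sink1",P,C,.026): print(*o)
print(get_state()["time"])
E
python3 -c "
import cv2,numpy as np
a=cv2.imread('pics/w1.png');b=cv2.imread('pics/side1.png')
cv2.imwrite('pics/m1.png',cv2.resize(np.vstack([a,b]),(400*1,600)) if 0 else cv2.resize(np.hstack([a,b]),(800,300)))"
```

```text
3.141592653589793 [-0.1427  0.1848  0.0476  1.9465 -0.0103  1.0106  1.4804]
0 [-0.5905  0.2171  0.6048  1.9512 -0.1446  1.0156 -1.4909]
2.72 [-0.1922  0.1855  0.1076  1.947  -0.0234  1.0102  1.0752]
-0.42 [-0.9469  0.3509  1.1554  1.9541 -0.3667  1.0703 -1.6237]
sink1 0.63 [295.0, 132.0] zmed 0.021 zmax 0.392 (array([0.4263, 0.0749]), 59.77740478515625, 33.07012176513672, np.float64(-0.3999965425597045))
pan 0.74 [222.0, 290.0] zmed 0.003 zmax 0.392 (array([ 0.5979, -0.129 ]), 207.48927307128906, 159.22193908691406, np.float64(0.013643838237072048))
sink1 0.4 [262.0, 213.0] zmed 0.011 zmax 1.351 (array([ 0.4399, -0.0689]), 58.0479736328125, 25.36823081970215, np.float64(0.02330444884955063))
sink1 0.79 [262.0, 219.0] zmed 0.021 zmax 1.2 (array([ 0.436 , -0.0624]), 59.748756408691406, 37.91790008544922, np.float64(-0.3816058173360535))
sink1 0.59 [230.0, 195.0] zmed 0.021 zmax 0.032 (array([0.4235, 0.0726]), 59.80546951293945, 39.561100006103516, np.float64(-0.41227584571384224))
sink1 0.26 [321.0, 202.0] zmed 0.006 zmax 1.2 (array([ 0.6016, -0.128 ]), 218.90660095214844, 161.66004943847656, np.float64(0.01258715001198829))
3.9917
```

View pics/m1.png

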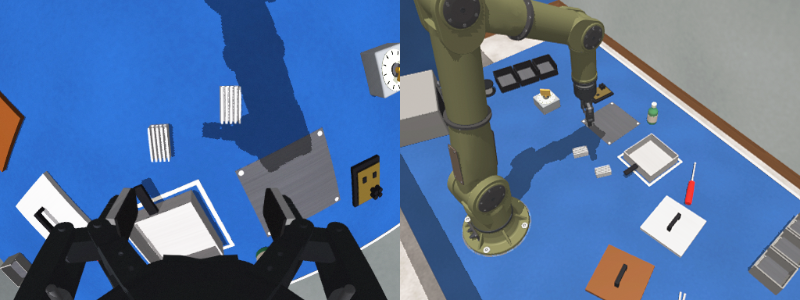

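The wrist and side views confirm two sinks, at wrist px (295,132) and (205,182), with no others in sight. The white cover lies right of the pan. Next I pick up the first sink.

```bash
cat >> h.py <<'E'
def sinks(cam,pmin=.25):
    P,p,d=look(cam); C=cloud(cam,P,d)
    return [o[-1] for o in find(cam,"sink1",P,C,.026,pmin) if 50<o[-1][1]<70 and 24<o[-1][2]<42]
def near(a,ref): # equivalent yaw (mod pi) nearest ref
    return a+np.pi*np.round((ref-a)/np.pi)
def go(x,y,z,yaw=None,v=.15): 
    ctrl.movel([x,y,z],None if yaw is None else down(yaw),max_speed=v)
def pick_place(c,a,dst,dyaw,zg=.001,zp=.005):
    yaw=near(a,np.pi)
    ctrl.movep([c[0],c[1],.15],down(yaw)); go(c[0],c[1],zg,v=.12)
    ctrl.close_gripper(40); w=get_state()["width"]; print("width",w)
    go(c[0],c[1],.15,v=.2); print("lifted width",get_state()["width"])
    if get_state()["width"]<.025: return False
    ctrl.movep([dst[0],dst[1],.15],down(dyaw)); print("over",get_state()["width"])
    go(dst[0],dst[1],zp,v=.1); s=get_state(); print("down",s["width"],s["contact_force"])
    ctrl.ungrasp(); go(dst[0],dst[1],.2,v=.2); return True
E
python3 - <<'E'
from h import *
np.set_printoptions(precision=4,suppress=True)
r=sinks("wrist"); print(r)
c,_,_,a=[o for o in r if o[0][1]>0.02][0]
c=(c+[.4268,.0742])/2 if abs(c[0]-.4268)<.006 else c
pick_place(c,a,(.667,-.128),np.pi+.02)
ctrl.movep([.46,-.03,.25],down(np.pi))
for cam in("wrist","top"): print(cam,sinks(cam))
P,p,d=look("wrist"); cv2.imwrite("pics/w2.png",p); C=cloud("wrist",P,d)
P,p,d=look("top"); C=cloud("top",P,d); print(find("top","pan",P,C,.045)); cv2.imwrite("pics/top2.png",p)
print(get_state()["time"])
E
```

```text
[(array([0.4264, 0.0748]), 57.322303771972656, 32.07997131347656, np.float64(-0.39997350621627525)), (array([ 0.4386, -0.0602]), 60.66987991333008, 32.58262634277344, np.float64(-0.373599556150948))]
width 0.03154541013288888
lifted width 0.030970690588305393
over 0.031134122702078496
down 0.03137532012783383 [ 0.3921 -0.7526 -1.0573]
wrist [(array([ 0.4386, -0.061 ]), 59.56916809082031, 32.63450241088867, np.float64(-0.3835519223026287)), (array([ 0.6645, -0.1291]), 64.20167541503906, 34.64175033569336, np.float64(0.004209965882866262))]
top []
[('pan', 0.71, [292.0, 157.0], 'zmed', np.float64(0.005), 'zmax', np.float64(1.351), (array([ 0.6347, -0.1689]), 166.84107971191406, 87.2585220336914, np.float64(0.1676333406053101)))]
13.2333
```

View pics/w2.png

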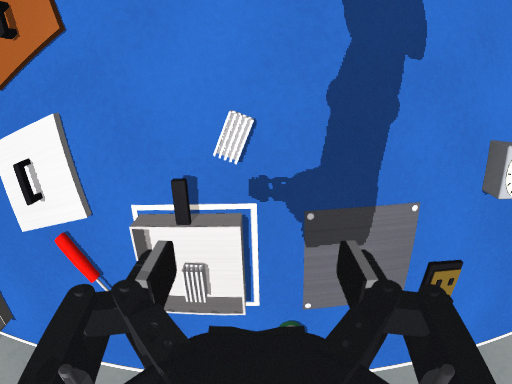

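The first sink is in the pan at (195,283), and the second is at (234,137). I'll pick the second and then locate the cover.

Run:
```python
from h import *
np.set_printoptions(precision=4,suppress=True)
r=sinks("wrist"); c,_,_,a=[o for o in r if o[0][0]<.53][0]; print(c,a)
pick_place(c,a,(.598,-.128),np.pi+.02)
ctrl.movep([.47,-.2,.3],down(np.pi))
P,p,d=look("wrist"); cv2.imwrite("pics/w3.png",p); C=cloud("wrist",P,d)
for n,z in dict(sink1=.029,pan=.045,cover=.015).items():
    for o in find("wrist",n,P,C,z): print(*o)
P,p,d=look("top"); C=cloud("top",P,d)
for n,z in dict(sink1=.029,pan=.045,cover=.015).items():
    for o in find("top",n,P,C,z): print(*o)
print(get_state()["time"])
```

```text
[ 0.4376 -0.0605] -0.3746965122039523
width 0.031188806028262277
lifted width 0.03167736709687646
over 0.031375963771915365
down 0.0313555086382593 [-0.9786  0.0685 -1.1724]
sink1 0.93 [297.0, 224.0] zmed 0.023 zmax 0.441 (array([ 0.5977, -0.1302]), 58.848731994628906, 33.10099792480469, np.float64(0.018871236466301733))
sink1 0.89 [299.0, 258.0] zmed 0.023 zmax 0.441 (array([ 0.6585, -0.1302]), 59.92339324951172, 31.798803329467773, np.float64(0.05276958824878175))
pan 0.91 [288.0, 234.0] zmed 0.003 zmax 0.441 (array([ 0.6   , -0.1303]), 220.60311889648438, 155.15615844726562, np.float64(-0.006308762306288962))
cover 0.7 [137.0, 157.0] zmed 0.015 zmax 0.441 (array([ 0.4932, -0.3987]), 172.66754150390625, 170.13890075683594, np.float64(-1.3518842188742743))
cover 0.66 [106.0, 22.0] zmed 0.015 zmax 0.441 (array([ 0.2389, -0.4225]), 171.63209533691406, 142.8509979248047, np.float64(-1.134852269393734))
sink1 0.68 [282.0, 170.0] zmed 0.017 zmax 0.037 (array([ 0.6023, -0.1298]), 56.956111907958984, 29.587053298950195, np.float64(0.015298064909363918))
sink1 0.65 [285.0, 151.0] zmed 0.023 zmax 0.035 (array([ 0.6671, -0.1288]), 57.70897674560547, 29.81599235534668, np.float64(0.0115293382658197))
pan 0.61 [287.0, 164.0] zmed 0.005 zmax 1.351 (array([ 0.6019, -0.1296]), 216.4150390625, 156.38790893554688, np.float64(0.030908433310215644))
cover 0.9 [369.0, 281.0] zmed 0.016 zmax 1.351 (array([ 0.2269, -0.4285]), 171.75860595703125, 170.63534545898438, np.float64(-1.133336564548829))
cover 0.84 [375.0, 212.0] zmed 0.016 zmax 1.351 (array([ 0.4817, -0.4459]), 120.47147369384766, 85.46466827392578, np.float64(0.22403423222419905))
21.8417
```

View pics/w3.png

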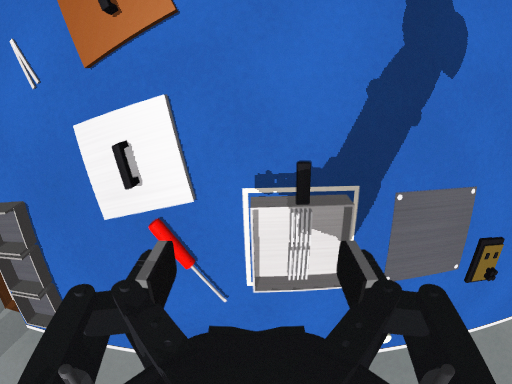

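Both sinks are in the pan at (300,240), the white cover is at (133,157), and the brown decoy is at the top left. I'll measure the pan and cover from matching hover poses, so that calibration bias cancels, then take a close crop of the cover.

Run:
```python
from h import *
np.set_printoptions(precision=4,suppress=True)
def m(n,z,x,y):
    ctrl.movep([x,y,.25],down(np.pi)); ctrl.pause(.2)
    P,p,d=look("wrist"); C=cloud("wrist",P,d)
    for o in find("wrist",n,P,C,z): print(*o)
    return P,p,C
P,p,C=m("pan",.045,.56,-.13)
for k in models.masks_of("wrist","pan")[:1]:
    q=C[k["mask"]]; q=q[(abs(q[:,2]-.045)<.004)&(q[:,0]>.54)]; print("rim by depth",rect(q[:,:2]),len(q))
    # x edges at far side / y edges
    print(np.percentile(q[:,0],[1,99]),np.percentile(q[:,1],[1,99]))
P,p,C=m("cover",.015,.425,-.40); cv2.imwrite("pics/w4.png",p[60:340,100:420])
# bar by depth
S=(C[...,2]>.036)&(C[...,2]<.056)&(abs(C[...,0]-.495)<.06)&(abs(C[...,1]+.4)<.06)
v,u=np.nonzero(S); print("bar",len(v),rect(onplane("wrist",P,np.c_[u,v],.046)[:,:2]),np.median(C[S][:,2]))
```

```text
pan 0.78 [262.0, 198.0] zmed 0.003 zmax 0.393 (array([ 0.6013, -0.1302]), 217.290283203125, 156.82034301757812, np.float64(0.022725756428244148))
rim by depth (array([ 0.6323, -0.1294]), 158.0719451904297, 157.46087646484375, np.float64(0.02343102598332969)) 1295
[0.5525 0.7108] [-0.2084 -0.051 ]
cover 0.78 [233.0, 30.0] zmed 0.015 zmax 0.392 (array([ 0.2436, -0.4211]), 170.52920532226562, 129.98828125, np.float64(-1.1347747381164992))
cover 0.74 [260.0, 194.0] zmed 0.015 zmax 0.392 (array([ 0.493 , -0.3998]), 171.71543884277344, 170.92039489746094, np.float64(0.22083882174551062))
bar 594 (array([ 0.492 , -0.3993]), 72.04625701904297, 14.360450744628906, np.float64(0.21854224477948092)) 0.045353701924940065
```

View pics/w4.png

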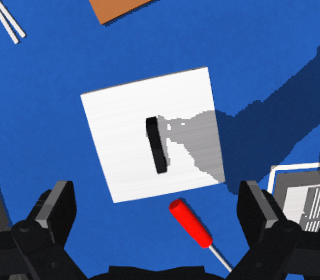

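The crop shows the white cover centred at about crop (155,135), with its black bar along x. It isn't the brown one. Now I grasp it and seat it.

Run:
```python
from h import *
np.set_printoptions(precision=4,suppress=True)
c=np.array([.4925,-.3996]); a=.2195; pan=np.array([.6325,-.1298]); zg=.019
ctrl.movep([*c,.15],down(np.pi+a)); go(*c,zg,v=.1)
ctrl.close_gripper(80); print("w",get_state()["width"])
go(*c,.16,v=.12); print("w",get_state()["width"],get_state()["contact_force"])
ctrl.movep([*pan,.16],down(np.pi+.023)); ctrl.pause(.3); s=get_state(); print("over",s["width"],s["contact_force"],s["tcp_pos"]); f0=s["contact_force"][2]
go(*pan,zg+.033+.012+.006,v=.1)
z=zg+.033+.018
while z>zg+.033-.0005:
    z-=.003; go(*pan,z,v=.03); s=get_state(); print(round(z,4),s["width"].__round__(4),s["contact_force"],s["tcp_pos"][2].round(4))
    if abs(s["contact_force"][2]-f0)>12: print("contact"); break
```

```text
w 0.012550927605752908
w 0.012719190195491056 [ 0.2429 -0.0737 -3.4895]
over 0.012345918210268338 [-0.1085  0.3228 -3.0863] [ 0.6322 -0.1311  0.16  ]
0.067 0.013 [ 0.3095  0.5365 -2.3049] 0.0672
0.064 0.0124 [-0.0979 -0.5594 -2.6104] 0.0638
0.061 0.0124 [-0.0506 -0.2021 -2.4282] 0.0607
0.058 0.0128 [-0.5928  0.5777 -2.8675] 0.0577
0.055 0.0126 [2.238  0.7074 3.1657] 0.0558
0.052 0.0127 [-1.2484  0.9222 15.547 ] 0.0545
contact
```

```bash
cat >> h.py <<'E'
def covercheck(x,y):
    ctrl.movep([x-.0725,y,.25],down(np.pi)); ctrl.pause(.2)
    P,p,d=look("wrist"); C=cloud("wrist",P,d)
    best=None
    for m in models.masks_of("wrist","cover"):
        q=C[m["mask"]]
        if m["p"]<.25 or np.hypot(*(np.median(q[:,:2],0)-[x,y]))>.06: continue
        v,u=np.nonzero(m["mask"]); top=abs(q[:,2]-np.median(q[:,2]))<.012
        f=q[top]; A=np.c_[f[:,:2]-[x,y],np.ones(len(f))]; co=np.linalg.lstsq(A,f[:,2],rcond=None)[0]
        r=rect(onplane("wrist",P,np.c_[u,v][top],co[2])[:,:2])
        print("cover p",m["p"],"z",co[2],"tilt mm over 170",co[:2]*170,"rect",r); best=r if best is None else best
    return P,p,C,best
E
python3 - <<'E'
from h import *
np.set_printoptions(precision=4,suppress=True)
ctrl.ungrasp(); s=get_state(); go(s["tcp_pos"][0],s["tcp_pos"][1],.2)
P,p,C,_=covercheck(.6325,-.13); cv2.imwrite("pics/w5.png",p)
P,p,d=look("top");C=cloud("top",P,d)
for n,z in dict(cover=.048,pan=.038,sink1=.026).items():
    for o in find("top",n,P,C,z): print(*o)
E
```

```text
cover p 0.84 z 0.04985436368914903 tilt mm over 170 [-4.6347 -0.227 ] rect (array([ 0.6321, -0.1321]), 171.9145050048828, 171.4585723876953, np.float64(0.01598085676067096))
cover 0.77 [272.0, 153.0] zmed 0.051 zmax 1.351 (array([ 0.635 , -0.0877]), 169.45065307617188, 81.03240966796875, np.float64(0.02377531029443891))
cover 0.69 [364.0, 276.0] zmed 0.015 zmax 1.351 (array([ 0.2271, -0.4274]), 69.71580505371094, 14.189292907714844, np.float64(0.4580987280619633))
```

View pics/w5.png

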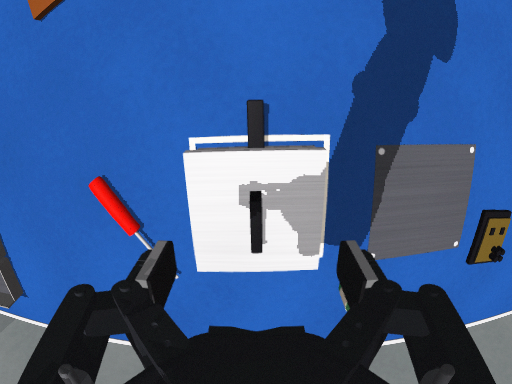

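Run:
```python
from h import *
q=Rn.from_quat(np.roll(down(np.pi),-1))
for t in (-.5,.5):
    for xx in (.42,.46,.5):
        qq=np.roll((Rn.from_euler('y',t)*q).as_quat(),1); print(t,xx,(Rn.from_euler('y',t)*q).apply([0,0,1]),ctrl.ik([xx,-.13,.16],qq) is not None)
t=-.5; qq=np.roll((Rn.from_euler('y',t)*q).as_quat(),1)
try: ctrl.movep([.5,-.13,.16],qq)
except Exception as e: print(e)
P,p,d=look("wrist"); s=vision.grab_frame("side")[0]
a=cv2.resize(p[60:300,130:400],(400,356),interpolation=cv2.INTER_CUBIC); b=cv2.resize(s[150:270,260:395],(400,356),interpolation=cv2.INTER_CUBIC)
cv2.imwrite("pics/m5.png",np.hstack([a,b]))
```

```text
-0.5 0.42 [ 0.47942554  0.         -0.87758256] True
-0.5 0.46 [ 0.47942554  0.         -0.87758256] True
-0.5 0.5 [ 0.47942554  0.         -0.87758256] True
0.5 0.42 [-0.47942554  0.         -0.87758256] True
0.5 0.46 [-0.47942554  0.         -0.87758256] True
0.5 0.5 [-0.47942554  0.         -0.87758256] True
```

View pics/m5.png

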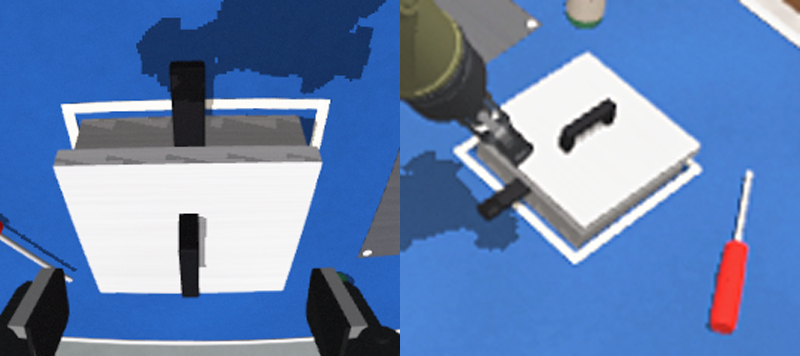

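The near skirt has no notch and seems to rest on the pan handle, which explains the 5 mm tilt. I'll check the far (+x) and left (+y) skirts for a notch.

Run:
```python
from h import *
def tilt(yaw,t):
    q=Rn.from_quat(np.roll(down(yaw),-1)); ax=q.apply([0,1,0]) # rotate about tool y
    return np.roll((Rn.from_rotvec(-t*ax)*q).as_quat(),1)
im=[]
for pos,yaw in (([.73,-.13,.2],0),([.63,-.0,.2],np.pi/2)):
  for t in(.5,.3,.15,0):
    q=tilt(yaw,-t); z=rot(q).apply([0,0,1])
    if z@[np.cos(yaw),np.sin(yaw),0]>0: q=tilt(yaw,t); z=rot(q).apply([0,0,1])
    j=ctrl.ik(pos,q)
    if j is None: continue
    print(yaw,t,z); ctrl.movep([.55,-.1,.3],down(np.pi)) if yaw==0 else ctrl.movep([.6,-.05,.3],down(np.pi/2))
    ctrl.movep(pos,q); p=vision.grab_frame("wrist")[0]; im.append(cv2.resize(p,(400,300))); break
cv2.imwrite("pics/m6.png",np.hstack(im)); print(len(im),get_state()["time"])
```

```text
0 0.3 [-0.29552021  0.         -0.95533649]
1.5707963267948966 0.5 [ 0.         -0.47942554 -0.87758256]
2 41.5583
```

View pics/m6.png

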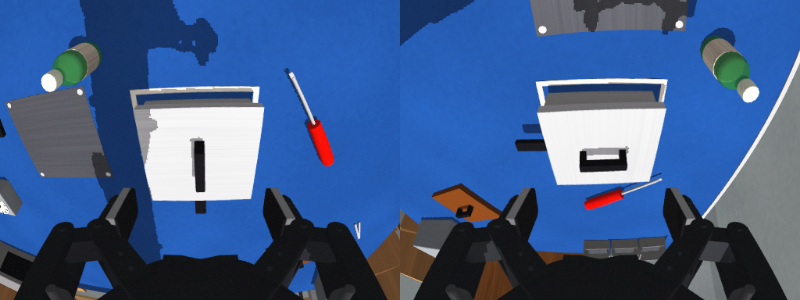

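Run:
```python
from h import *
def tilt(yaw,t):
    q=Rn.from_quat(np.roll(down(yaw),-1)); ax=q.apply([0,1,0])
    for s in(1,-1):
        r=Rn.from_rotvec(s*t*ax)*q
        if r.apply([0,0,1])@[np.cos(yaw),np.sin(yaw),0]<0: return np.roll(r.as_quat(),1)
c=np.array([.632,-.131]); im=[]
ctrl.movep([.6,-.05,.3],down(np.pi/2))
for yaw,off in ((np.pi/2,.085),(np.pi,.085),(-np.pi/2,.085),(0,.085)):
  u=np.array([np.cos(yaw),np.sin(yaw)]); done=False
  for t in(.7,.6,.5,.4,.3,.2):
    pos=[*(c+u*off),.17]; q=tilt(yaw,t)
    try:
        if ctrl.ik(pos,q) is None: continue
        ctrl.movep([*(c+u*.04),.3],down(yaw)); ctrl.movep(pos,q)
    except ctrl.Unreachable: continue
    P=campose("wrist"); p=vision.grab_frame("wrist")[0]
    # project edge midpoint to pixel
    X=np.array([*(c+u*.085),.038]); xc=P[0].T@(X-P[1]); th=np.arctan2(np.hypot(xc[0],xc[1]),xc[2]); uv=np.array([P[2][0,2],P[2][1,2]])+P[2][0,0]*th*xc[:2]/np.hypot(*xc[:2])
    x,y=np.round(uv).astype(int); print(yaw,t,x,y,get_state()["time"])
    pp=cv2.copyMakeBorder(p,100,100,100,100,cv2.BORDER_CONSTANT); a=pp[y+100-30:y+100+30,x+100-80:x+100+80]
    im.append(cv2.resize(a,(400,150),interpolation=cv2.INTER_CUBIC)); done=True; break
  if not done: print("skip",yaw)
ctrl.movep([.55,-.1,.3],down(np.pi)); cv2.imwrite("pics/m7.png",np.vstack(im))
```

```text
1.5707963267948966 0.7 255 84 43.3667
3.141592653589793 0.7 259 83 46.85
-1.5707963267948966 0.7 256 89 49.75
0 0.4 252 125 51.3167
```

View pics/m7.png

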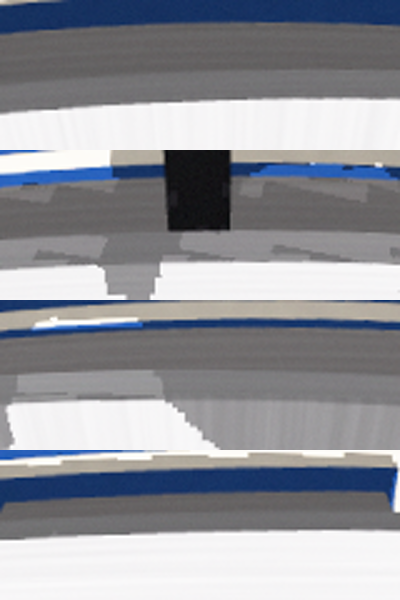

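Run:
```python
from h import *
np.set_printoptions(precision=1,suppress=True,linewidth=200)
def tilt(yaw,t):
    q=Rn.from_quat(np.roll(down(yaw),-1)); ax=q.apply([0,1,0])
    for s in(1,-1):
        r=Rn.from_rotvec(s*t*ax)*q
        if r.apply([0,0,1])@[np.cos(yaw),np.sin(yaw),0]<0: return np.roll(r.as_quat(),1)
for yaw,ts in ((0,(.7,.6,.5,.4,.3)),(np.pi,(.7,))):
  u=np.array([np.cos(yaw),np.sin(yaw)]); done=False
  for t in ts:
   for off in(.115,.1,.085,.06):
    for h in (.08,.11,.14,.17):
      pos=[*(np.array([.632,-.131])+u*off),h]
      if done or ctrl.ik(pos,tilt(yaw,t)) is None: continue
      try: ctrl.movep([pos[0]-.03*(yaw==0),pos[1],.27],down(yaw)); ctrl.movep(pos,tilt(yaw,t)); done=True; print(yaw,t,off,h)
      except ctrl.Unreachable: pass
  P,p,d=look("wrist"); C=cloud("wrist",P,d); cv2.imwrite(f"pics/e{int(yaw)}.png",p)
  ext=(C[...,:2]-[.632,-.131])@u*1000; y=(C[...,1]+.131)*1000; z=C[...,2]*1000
  for zl in range(24,52,3):
    row=[]
    for yl in range(-84,84,8):
        k=(z>=zl)&(z<zl+3)&(y>=yl)&(y<yl+8)&(ext>60)&(ext<95); row.append(np.median(ext[k]) if k.sum()>2 else np.nan)
    print(zl,np.array(row))
  g=p.astype(int)
ctrl.movep([.55,-.1,.3],down(np.pi)); print(get_state()["time"])
```

```text
0 0.6 0.06 0.08
24 [nan nan nan nan nan nan nan nan nan nan nan nan nan nan nan nan nan nan nan nan nan]
27 [nan nan nan nan nan nan nan nan nan nan nan nan nan nan nan nan nan nan nan nan nan]
30 [ nan 88.5 88.3 88.1 87.8 87.6 87.4 87.5 87.3 87.3 87.  86.9 86.8 86.1 85.9 86.2 86.  85.9 85.3 85.5 85.4]
33 [88.6 88.6 88.3 88.4 88.2 88.  87.7 87.8 87.5 87.4 87.1 87.1 86.9 86.7 86.4 86.3 86.1 86.2 85.7 85.7 85.7]
36 [88.9 88.6 88.6 88.4 88.2 88.  87.9 87.7 87.7 87.3 87.2 87.1 87.1 86.8 86.6 86.3 86.2 86.2 85.9 85.8 85.6]
39 [88.9 88.5 88.8 88.5 88.3 88.  88.1 87.8 87.8 87.7 87.3 87.2 87.  86.8 86.8 86.5 86.2 86.2 86.  85.8 85.7]
42 [88.9 88.9 88.8 88.5 88.3 88.3 88.2 87.9 87.8 87.6 87.6 87.3 87.2 87.  86.9 86.6 86.4 86.3 86.1 85.9 85.8]
45 [81.  81.2 80.3 80.3 80.2 80.2 80.8 79.3 79.4 79.4 78.9 78.7 78.5 78.4 78.9 78.8 78.2 77.8 77.6 77.3 77. ]
48 [68.3 68.7 67.3 67.5 67.4 67.8 68.2 68.8 68.7 68.4 66.7 67.8 66.3 67.7 66.5 65.7 65.8 65.7 65.9 67.6 66.3]
51 [nan nan nan nan nan nan nan nan nan nan nan nan nan nan nan nan nan nan nan nan nan]
3.141592653589793 0.7 0.115 0.14
24 [76.2 76.5 
[... 393 characters left out ...]
7 79.2 79.6 79.7 80.   nan  nan]
36 [81.2 81.1 81.5 81.5 81.7 81.7 81.9 82.1 82.6 88.3 88.5 87.6 83.2 83.4 83.2 83.5 83.7 83.8 83.8 84.2 84.5]
39 [81.  81.3 81.7 81.8 81.6 81.9 81.8 82.4 82.8 83.  83.1 83.  83.2 83.3 83.5 83.7 83.9 84.1 84.3 84.2 84.2]
42 [81.  81.4 81.6 81.4 81.5 81.8 81.8 82.4 82.8 82.9 82.6 83.3 83.4 83.2 83.3 83.5 83.7 83.8 84.  84.  84.2]
45 [81.  81.1 81.2 81.5 81.5 81.8 82.  82.4 82.5 82.4 82.5 83.  83.2 83.4 83.1 83.4 83.3 83.8 84.1 84.  84. ]
48 [80.9 81.3 81.1 81.3 81.4 81.9 81.9 82.  82.3 82.4 82.8 82.7 83.2 83.1 83.3 83.1 83.2 83.5 83.6 84.2 84.1]
51 [72.2 72.  72.7 72.6 72.1 72.5 72.3 73.2 73.  73.1 73.  73.3 73.3 73.2 73.2 73.3 73.2 74.5 74.2 73.5 74.1]
62.8083
```

No notch on any side. The near skirt's lower edge is at 36–38 mm and the far edge at 31 mm. I'll press gently on the near edge with shut fingers, inside the pan's footprint, to see whether it is merely stuck.

Run:
```python
from h import *
np.set_printoptions(precision=4,suppress=True)
x,y=.572,-.131
ctrl.movep([x,y,.15],down(np.pi)); ctrl.close_gripper(30); ctrl.pause(.2); f0=get_state()["contact_force"]; print(f0)
go(x,y,.060,v=.1); z=.060
while z>.044:
    z-=.0015; go(x,y,z,v=.02); s=get_state(); f=s["contact_force"]-f0; print(round(z,4),s["tcp_pos"],f)
    if f[2]>22: break
go(x,y,.15,v=.1); ctrl.ungrasp()
covercheck(.6325,-.13)
```

```text
[-0.2447  1.2819 -0.309 ]
0.0585 [ 0.5722 -0.1311  0.0588] [ 0.1221 -1.8314  0.0796]
0.057 [ 0.572  -0.1311  0.057 ] [ 0.3022 -1.0314  0.5093]
0.0555 [ 0.5719 -0.131   0.0554] [-0.3966 -1.1634  1.2756]
0.054 [ 0.5719 -0.131   0.0539] [ 0.3576 -0.9139  0.1903]
0.0525 [ 0.5722 -0.1309  0.0527] [ 1.4654 -0.8841  2.2318]
0.051 [ 0.5722 -0.1309  0.0524] [-3.5182 -1.1971 14.0557]
0.0495 [ 0.5723 -0.1309  0.0521] [-7.1735 -1.8021 25.6867]
cover p 0.71 z 0.049791825047891744 tilt mm over 170 [-4.5346 -0.2519] rect (array([ 0.632, -0.132]), 171.38064575195312, 171.04428100585938, np.float64(0.01820503839724008))
```

The cover is rigidly held and won't go lower. The unnotched skirt rests on the top of the handle (38 mm), and the other three sides are down over the rim. That leaves the centre 1.8 mm high, which is as far down as the geometry allows. Next I measure the plate and slide the pan by its handle.

Run:
```python
from h import *
np.set_printoptions(precision=4,suppress=True)
ctrl.movep([.57,.137,.25],down(np.pi)); ctrl.pause(.2)
P,p,d=look("wrist"); C=cloud("wrist",P,d); cv2.imwrite("pics/w8.png",p)
r=[o for o in find("wrist","plate",P,C,0.)]
for o in r: print(*o)
ctrl.movep([.5,-.13,.25],down(np.pi)); ctrl.pause(.2)
P,p,d=look("wrist"); C=cloud("wrist",P,d); cv2.imwrite("pics/w9.png",p)
# handle by depth, top at .038
S=(abs(C[...,2]-.038)<.005)&(C[...,0]>.47)&(C[...,0]<.545)&(abs(C[...,1]+.13)<.04)
v,u=np.nonzero(S); print("handle",len(v),rect(onplane("wrist",P,np.c_[u,v],.038)[:,:2]))
print(get_state()["time"])
```

```text
plate 0.8 [262.0, 188.0] zmed 0.0 zmax 0.392 (array([0.6394, 0.1376]), 193.14129638671875, 191.74794006347656, np.float64(0.06166980603279937))
handle 681 (array([ 0.5175, -0.1324]), 54.05170822143555, 19.483924865722656, np.float64(0.00745507214383756))
72.625
```

```bash
cat >> h.py <<'E'
def pangrab(c,a,L=.118,z=.012):
    g=np.array(c)-L*np.array([np.cos(a),np.sin(a)])
    ctrl.movep([*g,.12],down(np.pi+a)); go(*g,z,v=.1); ctrl.close_gripper(100)
    s=get_state(); print("grab w",s["width"],s["contact_force"],s["tcp_pos"])
def panslide(c,a,L=.118,z=.012,v=.06):
    g=np.array(c)-L*np.array([np.cos(a),np.sin(a)]); go(*g,z,np.pi+a,v=v); ctrl.pause(.2); s=get_state(); print("slid",s["width"],s["contact_force"],s["wrist_torque"],s["tcp_pos"])
def panpose(c):
    P,p,C,r=covercheck(*c)
    S=(abs(C[...,2]-.038)<.006)&(C[...,0]<c[0]-.085)&(C[...,0]>c[0]-.16)&(abs(C[...,1]-c[1])<.05)
    v,u=np.nonzero(S); h=rect(onplane("wrist",P,np.c_[u,v],.038)[:,:2]); print("handle",h)
    return P,p,C
E
python3 - <<'E'
from h import *
np.set_printoptions(precision=4,suppress=True)
pangrab((.632,-.1298),.023)
panslide((.640,.1374),.060)
ctrl.ungrasp(); s=get_state(); go(*s["tcp_pos"][:2],.25)
P,p,C=panpose((.640,.1374)); cv2.imwrite("pics/w10.png",p)
P,p,d=look("top");C=cloud("top",P,d); print(*find("top","cover",P,C,.048)); cv2.imwrite("pics/top10.png",p)
print(get_state()["time"])
E
```

```text
grab w 0.018381982500150437 [-2.1271 -1.0425  4.9163] [ 0.5141 -0.1324  0.0124]
slid 0.018414264506574317 [-0.5816 -9.6015 10.1693] [-1.7727  0.0603 -0.6442] [0.5229 0.1269 0.0124]
cover p 0.83 z 0.049858484432681094 tilt mm over 170 [-4.6493 -0.3894] rect (array([0.6407, 0.1287]), 171.3625946044922, 170.8851318359375, np.float64(-1.5350876392465702))
handle (array([0.5273, 0.1262]), 56.080440521240234, 20.232772827148438, np.float64(0.0435407447086269))
('cover', 0.86, [365.0, 276.0], 'zmed', np.float64(0.015), 'zmax', np.float64(1.351), (array([ 0.2268, -0.4267]), 69.71580505371094, 15.730298042297363, np.float64(0.45809899437807244))) ('cover', 0.55, [199.0, 173.0], 'zmed', np.float64(0.053), 'zmax', np.float64(1.351), (array([0.6293, 0.117 ]), 234.112060546875, 90.21683502197266, np.float64(-0.8926448589174298)))
82.9083
```

View pics/w10.png

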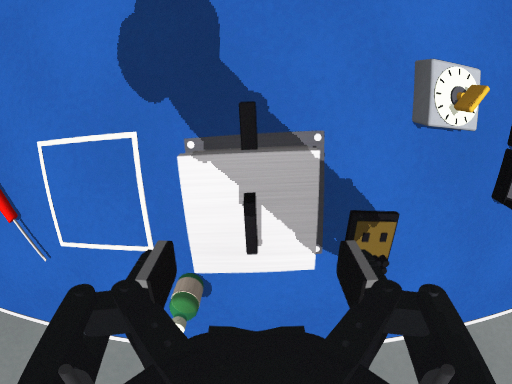

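The pan, still covered, stands on the plate at (250,210), with the outline left empty. It is about 6 mm short in y and 0.02 rad short in yaw, because the arm lags under friction. I'll nudge it while gripping, closing the loop on the TCP reading.

Run:
```python
from h import *
np.set_printoptions(precision=4,suppress=True)
def tyaw(): 
    v=rot(get_state()["eef_rot"]).apply([1,0,0]); return (np.arctan2(v[1],v[0]))%(2*np.pi)-np.pi
pangrab((.640,.131),.042); print("yaw",tyaw())
tgt=np.array([.5222,.1303]); ty=.060; cmd=tgt.copy(); cy=ty+.006
for k in range(3):
    go(*cmd,.012,np.pi+cy,v=.03); ctrl.pause(.2); s=get_state(); e=tgt-s["tcp_pos"][:2]; ey=ty-tyaw(); print(s["tcp_pos"],tyaw(),s["wrist_torque"][2],s["contact_force"])
    if np.abs(e).max()<.0007 and abs(ey)<.004: break
    cmd+=e; cy+=ey
ctrl.ungrasp(); s=get_state(); go(*s["tcp_pos"][:2],.25)
P,p,C=panpose((.640,.1374)); cv2.imwrite("pics/w11.png",p); np.savez("pics/w11.npz",C=C,R=P[0],t=P[1],K=P[2])
print(get_state()["time"])
```

```text
grab w 0.018390346209452846 [-0.6456 -0.3447  5.1646] [0.5222 0.1262 0.0124]
yaw 0.04256338769230039
[0.5225 0.1284 0.0124] 0.06355360072301375 -0.4004645558996071 [-0.4905 -6.1254  9.461 ]
[0.5225 0.1295 0.0124] 0.059009721797827375 -0.5132930830313398 [-0.4254 -7.075   9.0365]
[0.5224 0.1298 0.0124] 0.05945655247872583 -0.5201869962091854 [ 0.0494 -9.6838 10.1689]
cover p 0.58 z 0.04990350164419843 tilt mm over 170 [-4.7478 -0.4552] rect (array([0.6413, 0.1323]), 171.2978057861328, 171.08164978027344, np.float64(0.04463376843783351))
handle (array([0.5277, 0.1291]), 55.743858337402344, 20.250383377075195, np.float64(0.05118683832343396))
89.775
```

```bash
python3 - <<'E'
from h import *
np.set_printoptions(precision=4,suppress=True)
def tyaw(): 
    v=rot(get_state()["eef_rot"]).apply([1,0,0]); return (np.arctan2(v[1],v[0]))%(2*np.pi)-np.pi
pangrab((.640,.1347),.05); print("yaw",tyaw())
tgt=np.array([.5222,.1302]); ty=.071; cmd=tgt+[0,.0025]; cy=ty+.004
for k in range(3):
    go(*cmd,.012,np.pi+cy,v=.03); ctrl.pause(.2); s=get_state(); e=tgt-s["tcp_pos"][:2]; ey=ty-tyaw(); print(s["tcp_pos"],tyaw(),s["wrist_torque"][2],s["contact_force"])
    if np.abs(e).max()<.0006 and abs(ey)<.003: break
    cmd+=e; cy+=ey
ctrl.ungrasp(); s=get_state(); go(*s["tcp_pos"][:2],.25)
P,p,C=panpose((.640,.1374)); cv2.imwrite("pics/w12.png",p)
P,p,d=look("side"); C=cloud("side",P,d); cv2.imwrite("pics/side12.png",p); print(*find("side","plate",P,C,0.),*find("side","cover",P,C,.049)); 
print(get_state()["time"])
E
python3 -c "
import cv2,numpy as np
a=cv2.imread('pics/w12.png')[100:300,150:350];b=cv2.imread('pics/side12.png')[90:240,190:340]
cv2.imwrite('pics/m12.png',np.hstack([cv2.resize(i,(400,400),interpolation=cv2.INTER_CUBIC) for i in(a,b)]))"
```

```text
grab w 0.01820972165262211 [-1.0092 -0.2335  4.9203] [0.5222 0.1289 0.0124]
yaw 0.050453361726170876
[0.5226 0.1307 0.0124] 0.0725149664323208 -0.3971732593913279 [-1.0199 -5.0436  8.4063]
cover p 0.89 z 0.04987120306892292 tilt mm over 170 [-4.4903 -0.4616] rect (array([0.642, 0.135]), 172.38197326660156, 170.51834106445312, np.float64(0.06919780509801843))
handle (array([0.528 , 0.1526]), 68.36495208740234, 53.67958450317383, np.float64(1.5349909248871083))
('plate', 0.79, [265.0, 176.0], 'zmed', np.float64(-0.0), 'zmax', np.float64(1.2), (array([0.6365, 0.1384]), 189.30967712402344, 188.4827880859375, np.float64(0.05858900718833593))) ('cover', 0.86, [269.0, 150.0], 'zmed', np.float64(0.049), 'zmax', np.float64(1.2), (array([0.6386, 0.1346]), 178.04922485351562, 173.6669464111328, np.float64(-1.5078264737088398))) ('cover', 0.76, [280.0, 356.0], 'zmed', np.float64(0.014), 'zmax', np.float64(1.2), (array([ 0.2218, -0.4289]), 68.64021301269531, 13.111288070678711, np.float64(0.42551431962408515)))
95.8833
```

View pics/m12.png

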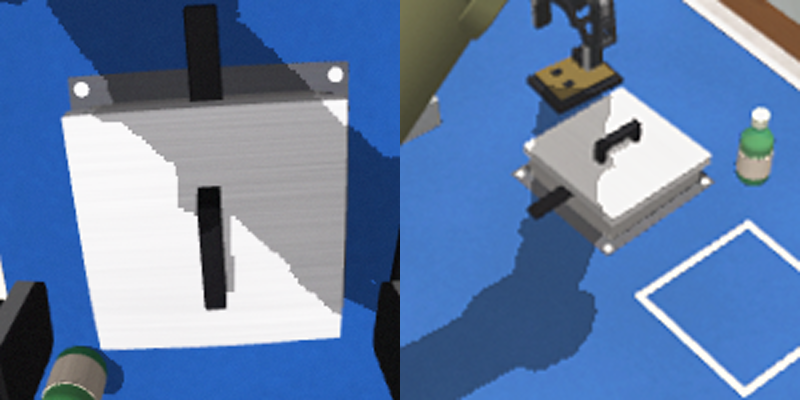

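The pan is now square on the plate, with an even dark border and screws visible. Estimated pose is (0.640, 0.137), yaw about 0.06, matching the plate. Next, the key.

```bash
cat >> h.py <<'E'
def wing(c):
    P,p,d=look("wrist"); C=cloud("wrist",P,d)
    S=(C[...,2]>.085)&(C[...,2]<.106)&(np.hypot(C[...,0]-c[0],C[...,1]-c[1])<.05)
    S=S&(abs(C[...,2]-np.percentile(C[...,2][S],90))<.008)
    v,u=np.nonzero(S); return rect(onplane("wrist",P,np.c_[u,v],.1)[:,:2]),len(v),C[S][:,2].mean(),p,C
E
python3 - <<'E'
from h import *
np.set_printoptions(precision=4,suppress=True)
ctrl.movep([.5,.2,.3],down(np.pi)); ctrl.movep([.42,.40,.28],down(np.pi)); ctrl.pause(.2)
r,n,z,p,C=wing((.477,.4025)); print(r,n,z); cv2.imwrite("pics/w13.png",p[60:320,120:400])
S=(abs(C[...,2]-.05)<.006)&(np.hypot(C[...,0]-.477,C[...,1]-.4025)<.09)
print("box",rect(C[S][:,:2]))
c=r[0]
for k in np.arange(-3.2,3.3,.2):
    q=ctrl.ik([*c,.066],down(k)); print(round(k,2),None if q is None else (q[0].round(2),q[4].round(2),q[6].round(2)),end=";")
E
```

```text
(array([0.4716, 0.4033]), 45.84306716918945, 8.656488418579102, np.float64(-0.74441983738829)) 274 0.0980102047542185
box (array([0.4737, 0.4029]), 90.00550079345703, 89.33734130859375, np.float64(-0.0005550027711720418))
-3.2 (np.float64(-0.24), np.float64(0.74), np.float64(0.1));-3.0 (np.float64(-0.22), np.float64(0.78), np.float64(0.27));-2.8 (np.float64(-0.2), np.float64(0.81), np.float64(0.44));-2.6 (np.float64(-0.18), np.float64(0.84), np.float64(0.61));-2.4 (np.float64(-0.16), np.float64(0.88), np.float64(0.79));-2.2 (np.float64(-0.15), np.float64(0.91), np.float64(0.96));-2.0 (np.float64(-0.13), np.float64(0.94), np.float64(1.13));-1.8 (np.float64(-0.12), np.float64(0.98), np.float64(1.31));-1.6 (np.float64(-0.1), np.float64(1.01), np.float64(1.48));-1.4 (np.float64(-0.09), np.float64(1.04), np.float64(1.66));-1.2 (np.float64(-0.09), np.float64(1.06), np.float64(1.84));-1.0 (np.float64(-0.08), np.float64(1.08), np.float64(2.03));-0.8 (np.float64(-0.08), np.float64(1.1), np.float64(2.22));-0.6 (np.float64(-0.12), np.float64(0.97), np.float64(2.51));-0.4 (np.float64(-1.26), np.
[... 430 characters left out ...]
float64(0.34), np.float64(-1.63));1.2 (np.float64(-0.48), np.float64(0.38), np.float64(-1.47));1.4 (np.float64(-0.45), np.float64(0.43), np.float64(-1.31));1.6 (np.float64(-0.42), np.float64(0.46), np.float64(-1.14));1.8 (np.float64(-0.4), np.float64(0.5), np.float64(-0.98));2.0 (np.float64(-0.37), np.float64(0.54), np.float64(-0.81));2.2 (np.float64(-0.34), np.float64(0.58), np.float64(-0.65));2.4 (np.float64(-0.32), np.float64(0.62), np.float64(-0.48));2.6 (np.float64(-0.29), np.float64(0.66), np.float64(-0.31));2.8 (np.float64(-0.27), np.float64(0.69), np.float64(-0.14));3.0 (np.float64(-0.25), np.float64(0.73), np.float64(0.03));3.2 (np.float64(-0.23), np.float64(0.76), np.float64(0.2));
```

View pics/w13.png

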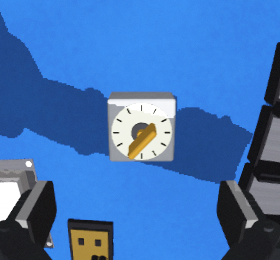

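The wing is at crop (143,140), yaw −0.74, and its axis matches the box centre. I'll wind in partial turns, watching the wrist torque for the stop.

```bash
cat >> h.py <<'E'
AX=np.array([.4726,.4031])
def tyaw(): 
    v=rot(get_state()["eef_rot"]).apply([1,0,0]); return np.arctan2(v[1],v[0])%(2*np.pi)
def turn(yaw0,total,z=.067,step=.3,tmax=.55):
    """grasp wing at tool yaw0, turn clockwise by up to total; returns (angle turned, stalled)"""
    ctrl.movep([*AX,.14],down(yaw0)); t0=get_state()["wrist_torque"][2]; go(*AX,z,v=.12); ctrl.close_gripper(60)
    a0=tyaw(); s=get_state(); print("grip w",s["width"].round(4),"yaw",a0.round(3),s["contact_force"].round(1),"t",s["time"])
    y=yaw0; stalled=False
    while y>yaw0-total+1e-6 and not stalled:
        y-=min(step,y-(yaw0-total)); ctrl.movep([*AX,z],down(y)); s=get_state(); tz=s["wrist_torque"][2]-t0
        print(f"{y:.2f}/{tyaw():.3f} tz{tz:.2f} F{np.abs(s['contact_force']).max():.0f}",end="; ")
        stalled=abs(tz)>tmax
    a1=tyaw(); print("\nturned",a0-a1,"stalled",stalled,"t",get_state()["time"],"w",get_state()["width"].round(4)); return a0-a1,stalled
def rel(): ctrl.ungrasp(); go(*AX,.14,v=.2)
E
python3 - <<'E'
from h import *
print(turn(5.54-.0,1.6)); rel()
E
```

```text
Traceback (most recent call last):
  File "h.py", line 94, in turn
    a0=tyaw(); s=get_state(); print("grip w",s["width"].round(4),"yaw",a0.round(3),s["contact_force"].round(1),"t",s["time"])
                                             ^^^^^^^^^^^^^^^^
AttributeError: 'float' object has no attribute 'round'
```

```bash
sed -i 's/s\["width"\].round(4)/round(float(s["width"]),4)/; s/a0.round(3)/round(float(a0),3)/; s/get_state()\["width"\].round(4)/float(get_state()["width"])/' h.py
python3 - <<'E'
from h import *
print(get_state()["width"],get_state()["tcp_pos"],tyaw()); rel()
print(turn(5.54,2.4)); rel()
E
```

```text
0.007081183522912383 [0.47363257 0.4041717  0.06736867] 5.539643691517901
grip w 0.0073 yaw 5.54 [ 3.6  3.  -1.6] t 103.8167
5.24/5.241 tz-0.04 F5; 4.94/4.944 tz-0.05 F4; 4.64/4.645 tz-0.05 F4; 4.34/4.345 tz-0.08 F4; 4.04/4.046 tz-0.05 F4; 3.74/3.746 tz0.01 F4; 3.44/3.446 tz0.01 F4; 3.14/3.146 tz-0.05 F5; 
turned 2.39375632750669 stalled False t 106.6333 w 0.007058212270736062
(np.float64(2.39375632750669), np.False_)
```

```bash
sed -i 's/^AX=.*/AX=np.array([.4732,.4036])/' h.py
python3 - <<'E'
from h import *
tot=2.394
a,s=turn(3.146,1.8); rel(); tot+=a; y=3.146-a
if not s:
    a,s=turn(y+np.pi,2.4); rel(); tot+=a
print("total",tot,s)
E
```

```text
grip w 0.0076 yaw 3.146 [0.8 3.5 0.2] t 109.5833
2.85/2.851 tz-0.16 F5; 2.55/2.555 tz-0.16 F5; 2.25/2.258 tz-0.07 F5; 1.95/1.959 tz-0.16 F5; 1.65/1.660 tz-0.22 F6; 1.35/1.361 tz-0.10 F6; 
turned 1.7851559658105862 stalled False t 111.6083 w 0.007162497484283231
grip w 0.0072 yaw 4.503 [-1.6 -0.2  2.4] t 116.4167
4.20/4.207 tz-0.11 F4; 3.90/3.910 tz-0.07 F5; 3.60/3.612 tz-0.07 F6; 3.30/3.315 tz-0.09 F6; 3.00/3.017 tz-0.07 F6; 2.70/2.725 tz3.39 F8; 
turned 1.777172517111473 stalled True t 118.5417 w 0.007011833117472619
total 5.95632848292206 True
```

Run:
```python
from h import *
ctrl.movep([.42,.40,.28],down(np.pi)); ctrl.pause(.2)
r,n,z,p,C=wing((.477,.4025)); print(r[1:],n); y=near(r[3],2.75); print(y)
a,s=turn(y+.0,.36,step=.04,tmax=.8); rel()
ctrl.movep([.42,.40,.28],down(np.pi)); ctrl.pause(.2)
r,n,z,p,C=wing((.477,.4025)); print(near(r[3],2.75))
P,p,d=look("top"); C=cloud("top",P,d); print(*find("top","plate",P,C,0.),*find("top","cover",P,C,.049)); cv2.imwrite("pics/top14.png",p); cv2.imwrite("pics/end.png",cv2.resize(p[80:330,90:420],(792,600),interpolation=cv2.INTER_CUBIC))
print(get_state()["time"])
```

```text
(46.84245681762695, 8.250490188598633, np.float64(-0.2187527177293811)) 259
2.922839935860412
grip w 0.007 yaw 2.923 [ 2.3  3.5 -1.2] t 122.7917
2.88/2.885 tz1.03 F5; 
turned 0.03775570729500366 stalled True t 123.0417 w 0.006984493605519509
2.923037808729405
('plate', 0.86, [222.0, 183.0], 'zmed', np.float64(0.001), 'zmax', np.float64(0.042), (array([0.63998138, 0.13694672]), 187.9083709716797, 186.84439086914062, np.float64(-1.5116322432586715))) ('cover', 0.96, [365.0, 277.0], 'zmed', np.float64(0.016), 'zmax', np.float64(1.351), (array([ 0.22654745, -0.42740598]), 68.21378326416016, 14.140159606933594, np.float64(0.45809946043126315))) ('cover', 0.78, [213.0, 156.0], 'zmed', np.float64(0.051), 'zmax', np.float64(1.351), (array([0.64553516, 0.13525746]), 172.40670776367188, 168.6071319580078, np.float64(0.05809510731942402)))
125.3417
```

View pics/end.png

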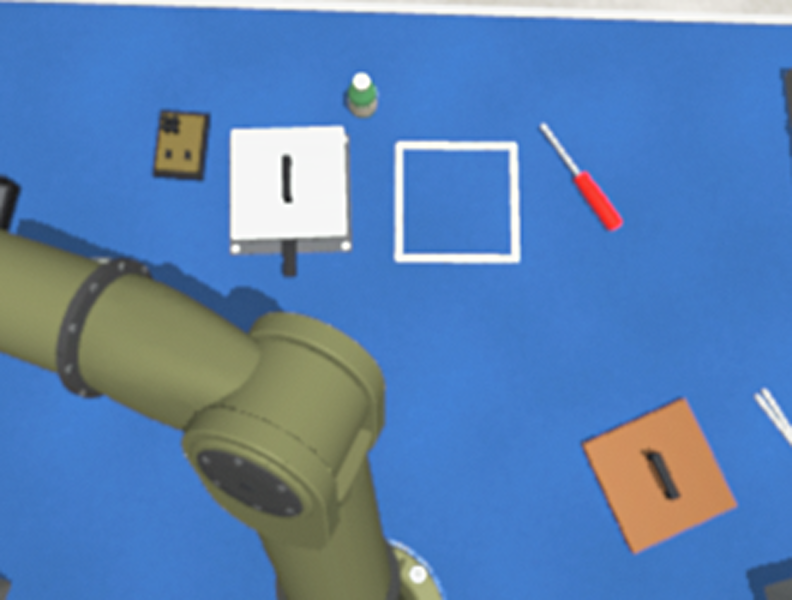

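The wing stands at the stop: yaw is 2.923 before and after a second push, and it resists at once. The final view shows the covered pan on the plate at (290,185), the tape empty, and the board, bottle and driver unmoved.

```bash
python3 -c "
from h import *
print(ticket.close_job())"
```

```text
the job is handed in; nothing more can be done
None
```

The job is handed in with one doubt: the cover is on but not fully down, because its near skirt rests on the pan's handle, leaving that edge about 4–5 mm high. Both sinks are in the pan, the pan was slid along the bench and stands on the plate, centred to within a few millimetres and square, and the key is wound to its stop.

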